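# Release the latched product key

## Robot

A 6-joint arm with a two-finger parallel gripper is mounted at the origin on the work surface; the furniture and walls round the work are solid. World frame = base frame: x ahead of the robot, y to its left, z up, the work surface at z = 0. Lengths are in m, angles in rad, forces in N, time in s.
With the tool pointing down it reaches from about 0.3 to 0.825 m from the base axis. Payload 5.4 kg.
Tool frame: the origin (TCP) lies where the fingers leave the gripper's body, on its centre line; the fingertips stand 88 mm ahead of it and the grasp point (between the pads) lies 69 mm ahead of it; z points along the fingers, y is the direction in which the jaws open and shut (so a half turn about z gives the same grasp; the last joint's range is limited). The gripper opens to 92 mm and grips with 3 to 60 N. Pads are 20 mm wide; open, the fingers measure 128 mm over their backs; the gripper's body (75 mm by 189 mm) begins 69 mm behind the grasp point.
Start: joints at [-1.512, 0.158, 1.597, -0, 1.386, -0.21], TCP at [0.153, -0.554, 0.303] pointing down, gripper open.
Joint ranges: [-2.91, 2.91], [-0.94, 2.29], [0.18, 2.7], [-1.29, 4.43], [0.17, 2.64], [-3, 3]. Speed limits (rad/s): [2.57, 2.57, 3.14, 3.14, 3.14, 3.14].

## Interface

Orientations are given as a unit quaternion [x, y, z, w].
In Python, from station import env gives the robot as it stands.
- The arm moves only by the tool servo_tool, never from a script. Its argument "moves" is a list of rows, each a list of 5 numbers: the shift along the world's x, y, z in mm, then the turn about the world's z in rad, then the closure in counts, from 0 (fully open) to 255 (shut). A call has exactly 8 rows; each row is the pose to reach, as a shift and turn from the pose commanded when the call began; what a row does not reach only later rows make up. A row lasts 1/12 s, in which the tool goes at most 41.7 mm and 7.16 degrees, less where a joint would pass 70% of its speed; a pose out of reach is approached as far as the arm can. A call with a gripper value outside its range is refused whole. The fingers move at their own pace and stop on an object; "grip_force" is the grip in N (left out, the last holds). Time passes only in rows, so rows that repeat a pose let the fingers close, or fill a call up. It gives the time, the measured TCP pose, the force and the opening at its end, in the units of the state.
- env.get_state(): the state, without advancing time (a new reading comes with each control period).
- env.camera(name): name is "scene" or "top" or "wrist"; returns a dict with "color" (384x512x3 uint8, red, green, blue), "vertical_fov" (degrees; the focal length in pixels is half the picture's height over the tangent of half this angle, whatever the lens; pixels are square), "cx", "cy" (the principal point, pixels), "xyz" and "rotation" of the camera in the world; the wrist camera has in their place "mount" (4x4, takes a point from camera to tool coordinates, whose origin is the TCP and whose axes are the flange's). Camera axes: x right, y down, z forward; pixel columns grow to the right and rows downward; lengths in m; the calibration is good to about 2 mm. The wrist camera is an equidistant fisheye: a pixel r from the principal point sees the ray r / f radians off the axis. A picture is of the moment at which its call begins: read the wrist's pose just before it. There is no depth.
- env.close_job(): hands the job in, once; it reports no verdict.
The state is a dict: "time": time; "joints": joint angles; "qd": joint speeds; "joint_torque": joint torques, N m; "tcp_pos": TCP position; "ee_rot": TCP orientation; "wrist_force": force on the tool from outside, world axes, zero at the start; "moment": the same for the moment, N m; "finger_gap": finger opening in m.
Only numpy, scipy, OpenCV 4.12 (cv2) and the standard library are available. Lean on these libraries where they do the work, as an engineer would, in place of code of your own. Each camera call takes 0.05 s, during which the arm holds its last target.

## Task

The batch is packed and the product selector beside the scale must go back to neutral: exactly one of its four identical push-push keys is still latched down, which is easier to feel than to see. With the fingertips tap the four keys lightly, one after the other from left to right (seen from the robot), without pushing any of them in; then press the one that did not give all the way down and let it spring up, so that all four keys stand up. Pick nothing up, and leave the things on the bench where they are.

Things in the scene. Friction and masses are not known exactly. Their poses are not given: they have to be found in the camera images.
- selector_box: product selector: fixed grey metal box, 110 (x, front to back) x 256 (y, along the key row) x 62 mm high; origin under its centre, +x to its back, +y to its left end seen from the robot. Four identical keys on top at x = +10 mm, y = +75, +25, -25, -75 mm, each in a black collar 40 mm square, rim 67 mm above the table. Blank label holders in front of the keys, fixed cable at the back.
- key_1: the leftmost key (white square cap, 26 x 26 mm) of the selector box; origin on the key's axis, 50 mm under the cap's top, axes as the box's
- key_1_top (a point): centre of the flat top of the leftmost key; 80 mm above the table while the key is up, about 74 mm while it is latched down
- key_1_travel (a joint): how far the leftmost key is down, m: 0 up, 0.0062 latched, 0.011 bottom stop. Push-push key: an up key yields softly (1.2 N at first, then 0.6 N per mm plus up to 1 N) and latches if pushed past 8 mm and let go; a latched key feels solid up to 5 N, and if pushed on past 8 mm (6 N; 8 N at the bottom) and let go, it springs up
- key_2: the second from left key (white square cap, 26 x 26 mm) of the selector box; origin on the key's axis, 50 mm under the cap's top, axes as the box's
- key_2_top (a point): centre of the flat top of the second from left key; 80 mm above the table while the key is up, about 74 mm while it is latched down
- key_2_travel (a joint): how far the second from left key is down, m: 0 up, 0.0062 latched, 0.011 bottom stop. Push-push key: an up key yields softly (1.2 N at first, then 0.6 N per mm plus up to 1 N) and latches if pushed past 8 mm and let go; a latched key feels solid up to 5 N, and if pushed on past 8 mm (6 N; 8 N at the bottom) and let go, it springs up
- key_3: the second from right key (white square cap, 26 x 26 mm) of the selector box; origin on the key's axis, 50 mm under the cap's top, axes as the box's
- key_3_top (a point): centre of the flat top of the second from right key; 80 mm above the table while the key is up, about 74 mm while it is latched down
- key_3_travel (a joint): how far the second from right key is down, m: 0 up, 0.0062 latched, 0.011 bottom stop. Push-push key: an up key yields softly (1.2 N at first, then 0.6 N per mm plus up to 1 N) and latches if pushed past 8 mm and let go; a latched key feels solid up to 5 N, and if pushed on past 8 mm (6 N; 8 N at the bottom) and let go, it springs up
- key_4: the rightmost key (white square cap, 26 x 26 mm) of the selector box; origin on the key's axis, 50 mm under the cap's top, axes as the box's
- key_4_top (a point): centre of the flat top of the rightmost key; 80 mm above the table while the key is up, about 74 mm while it is latched down
- key_4_travel (a joint): how far the rightmost key is down, m: 0 up, 0.0062 latched, 0.011 bottom stop. Push-push key: an up key yields softly (1.2 N at first, then 0.6 N per mm plus up to 1 N) and latches if pushed past 8 mm and let go; a latched key feels solid up to 5 N, and if pushed on past 8 mm (6 N; 8 N at the bottom) and let go, it springs up
- marker: black felt marker, 138 x 16 x 18 mm, lying in front of the selector box; origin under its middle, x along it
- date_stamp: black date stamp with a red band, 36 x 62 x 97 mm, standing left of the box; origin under its middle
- moon_cake: golden moon cake, 75 mm across, 34 mm high, on the table between the selector box and the scale; origin under its middle
- moon_cake_on_scale: golden moon cake, 72 mm across, 33 mm high, on the pan of the scale; origin under its middle
- tape_roll: roll of packing tape lying flat left behind the box, 102 mm across, 49 mm high; origin under its middle
- bench_scale: white bench scale right of the selector box, fixed, 282 (x) x 222 (y) x 70 mm high, steel pan on top; origin under its middle

How it is judged:
By the outcome, as a careful person would: the job done as asked, in the order asked, and still so for the second after the job is handed in, with the robot touching nothing.
It also fails if it takes over 58 s, if anything falls off the work surface, if the arm or the gripper's body presses on something with over 40 N, if the wrist force passes 120 N, or if a joint passes its speed limit or range.

## Working session

There is one attempt and no reset: what is moved stays moved. The work goes in short steps, Python scripts to look and compute and a tool call to move; the robot and the scene stay as the last step left them, time stands still between calls to the robot, and variables do not carry over. Pictures are saved under pics/ and viewed, and the job is handed in when it is done.

Besides the shell and the picture viewer there is one more tool, called after ">>>" as a command line: name --pt "numbers of a row" for each row, then --argument value for the rest. servo_tool: Moves the arm, as the interface text tells. Its arguments: {"type":"object","properties":{"moves":{"type":"array"},"grip_force":{"type":"number"}},"required":["moves"]}

```bash
mkdir -p pics; ls; python3 - <<'E'
from station import env
import cv2
s=env.get_state();print({k:s[k] for k in s})
for n in("scene","top","wrist"):
    c=env.camera(n);cv2.imwrite(f"pics/{n}0.png",c["color"][:,:,::-1]);print({k:c[k] for k in c if k!="color"})
E
```

```text
pics
{'time': 0.0, 'joints': array([-1.51205232e+00,  1.59021722e-01,  1.59823521e+00,  6.86439301e-06,
        1.38618158e+00, -2.10066841e-01]), 'qd': array([-2.09464849e-03,  8.56707530e-04,  3.83835963e-05, -1.11693387e-03,
        1.64307959e-05, -1.05323774e-03]), 'joint_torque': array([-8.97717491e-04, -3.85578847e+01, -3.22108662e+01,  7.01032206e-02,
        3.78595199e-02, -1.34319494e-04]), 'tcp_pos': array([ 0.15268318, -0.55387685,  0.30173263]), 'ee_rot': array([ 9.90980843e-01,  1.34000435e-01,  7.31268488e-05, -9.20029567e-04]), 'wrist_force': array([ 0.25129924, -0.04413518,  0.89105832]), 'moment': array([-0.00737561,  0.00711694, -0.00898488]), 'finger_gap': 0.09199132505560893}
{'vertical_fov': 46.5816432414788, 'cx': 256.32022898246385, 'cy': 184.66340357903985, 'xyz': array([-0.14742638,  0.79316093,  0.777491  ]), 'rotation': array([-0.26532818,  0.84578874, -0.43881301,  0.14726002])}
{'vertical_fov': 43.31293792572217, 'cx': 261.2548359801572, 'cy': 191.2726382399837, 'xyz': array([0.24676398, 0.00778911, 1.49014409]), 'rotation': array([ 0.71110714, -0.69945565,  0.05868542, -0.04055182])}
{'vertical_fov': 65.70646984690485, 'cx': 260.8944585034676, 'cy': 191.51794083265725, 'mount': array([[-5.21320069e-04, -9.68844188e-01, -2.47670483e-01,
         7.03136880e-02],
       [ 9.99999753e-01, -6.21867244e-04,  3.27744037e-04,
         9.01861183e-04],
       [-4.71551066e-04, -2.47670251e-01,  9.68844273e-01,
        -8.09626064e-02],
       [ 0.00000000e+00,  0.00000000e+00,  0.00000000e+00,
         1.00000000e+00]])}
```

View pics/scene0.png

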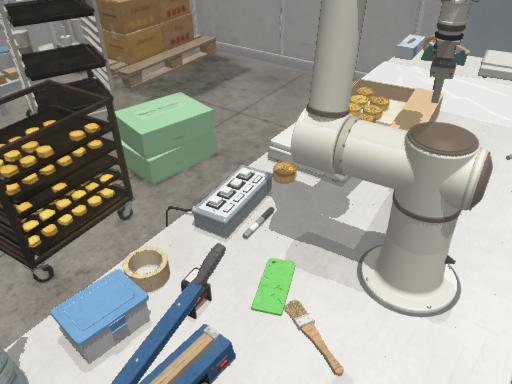

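View pics/top0.png

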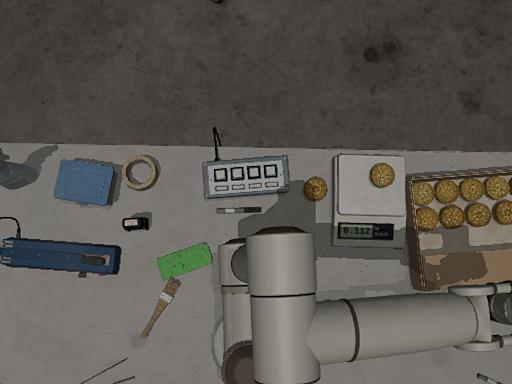

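View pics/wrist0.png

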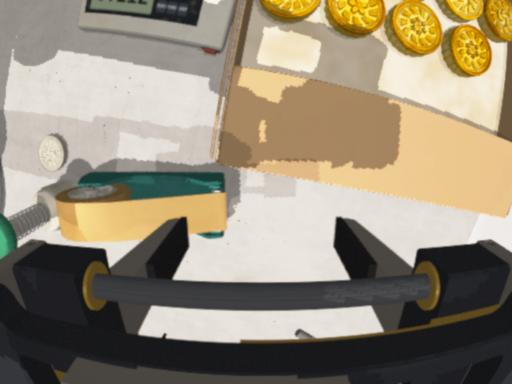

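The top picture shows the selector box spanning about (203–289, 155–198), with keys near (221,174), (237,173), (254,172) and (270,171). The marker is at (238,210) and the scale starts at u≈333. I'll measure the keys next.

```bash
cat > h.py <<'E'
import numpy as np, cv2
from scipy.spatial.transform import Rotation as R
def ray_plane(c,uv,z):
    f=192/np.tan(np.radians(c["vertical_fov"])/2)
    d=R.from_quat(c["rotation"]).apply([(uv[0]-c["cx"])/f,(uv[1]-c["cy"])/f,1])
    return c["xyz"]+d*(z-c["xyz"][2])/d[2]
E
python3 - <<'E'
from station import env
from h import *
c=env.camera("top");im=c["color"];g=im.min(2)
x0,y0,x1,y1=195,145,300,205
cv2.imwrite("pics/topz.png",cv2.resize(im[y0:y1,x0:x1,::-1],None,fx=7,fy=7,interpolation=cv2.INTER_NEAREST))
roi=g[y0:y1,x0:x1]
n,l,s,ce=cv2.connectedComponentsWithStats((roi>190).astype(np.uint8))
for i in range(1,n):
    if s[i,4]>15:
        uv=ce[i]+[x0,y0];print(uv,s[i],ray_plane(c,uv,.08).round(4))
# dark collars
n,l,s,ce=cv2.connectedComponentsWithStats((roi<60).astype(np.uint8))
for i in range(1,n):
    if s[i,4]>15:
        b=s[i];uv=np.array([b[0]+b[2]/2-.5+x0,b[1]+b[3]/2-.5+y0]);print('dark',uv,b,ray_plane(c,uv,.067).round(4))
E
```

```text
dark [217. 153.] [15  0 15 17 66] [0.5618 0.1071 0.067 ]
dark [257.  145.5] [57  0 11  2 18] [ 0.5874 -0.0125  0.067 ]
dark [274.5 146. ] [69  0 22  3 33] [ 0.5869 -0.0653  0.067 ]
dark [270.  170.5] [69 19 13 14 73] [ 0.5116 -0.0526  0.067 ]
dark [253.5 172. ] [52 21 14 13 84] [ 0.5061 -0.0033  0.067 ]
dark [220.  174.5] [19 23 13 14 71] [0.4966 0.0964 0.067 ]
dark [236.5 173.5] [35 22 14 14 76] [0.5005 0.0474 0.067 ]
dark [248.  189.5] [ 12  36  83  18 174] [0.4529 0.0122 0.067 ]
```

View pics/topz.png

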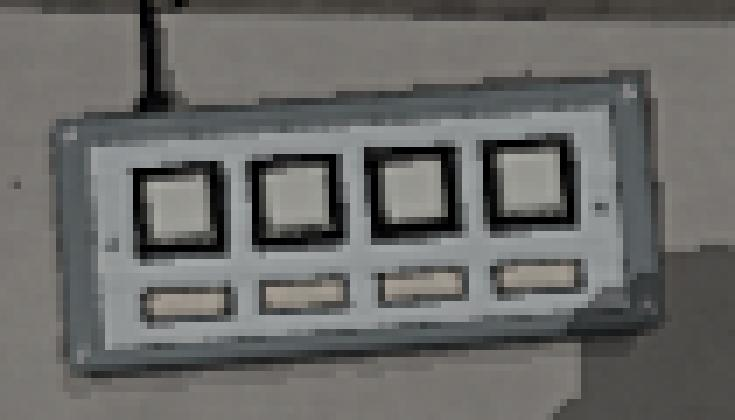

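>>> servo_tool --pt "8 15 0 -0.01 255" --pt "20 40 0 -0.02 255" --pt "35 67 0 -0.03 255" --pt "51 96 0 -0.035 255" --pt "67 126 0 -0.04 255" --pt "83 156 0 -0.045 255" --pt "99 186 0 -0.05 255" --pt "115 217 0 -0.06 255" --grip_force 10

```text
time: 0.87
tcp_pos: [0.2681, -0.3358, 0.3025]
ee_rot: [0.995, 0.104, 0.0, -0.0]
wrist_force: [0.6, -0.8, 0.2]
finger_gap: 0.041
```

>>> servo_tool --pt "16 30 0 -0.01 255" --pt "32 60 0 -0.02 255" --pt "48 90 0 -0.03 255" --pt "64 120 0 -0.035 255" --pt "80 150 0 -0.04 255" --pt "96 180 0 -0.045 255" --pt "108 203 0 -0.05 255" --pt "115 217 0 -0.06 255"

```text
time: 1.53
tcp_pos: [0.3833, -0.1179, 0.3027]
ee_rot: [0.997, 0.075, 0.0, -0.0]
wrist_force: [-0.2, 0.0, -0.1]
finger_gap: 0.0005
```

>>> servo_tool --pt "16 30 0 -0.01 255" --pt "32 60 -5 -0.02 255" --pt "48 90 -15 -0.03 255" --pt "64 120 -25 -0.035 255" --pt "80 150 -35 -0.04 255" --pt "96 180 -40 -0.045 255" --pt "108 203 -45 -0.048 255" --pt "114 216 -50 -0.049 255"

```text
time: 2.2
tcp_pos: [0.4973, 0.0982, 0.2521]
ee_rot: [0.999, 0.051, -0.0, -0.0]
wrist_force: [1.3, 0.5, 0.7]
finger_gap: 0.0005
```

```bash
python3 - <<'E'
from station import env
from h import *
s=env.get_state();print(s)
c=env.camera("wrist");cv2.imwrite("pics/w1.png",c["color"][:,:,::-1])
c=env.camera("scene");cv2.imwrite("pics/s1.png",cv2.resize(c["color"][120:260,150:320,::-1],None,fx=4,fy=4))
print(env.get_state()['tcp_pos'],env.get_state()['wrist_force'])
E
```

```text
{'time': 2.2, 'joints': array([-4.41586559e-02,  2.62966127e-02,  1.84134962e+00,  7.29469373e-04,
        1.27415104e+00,  1.42450250e+00]), 'qd': array([ 0.29569784,  0.30389868, -0.18401349, -0.02012209, -0.11108726,
        0.3051028 ]), 'joint_torque': array([-5.89267015e-01, -3.30152142e+01, -3.05154276e+01,  1.70205468e-01,
        3.36208177e-04, -9.92329326e-02]), 'tcp_pos': array([0.49732757, 0.09820479, 0.25211775]), 'ee_rot': array([ 9.98701707e-01,  5.09388733e-02, -6.86811370e-05, -3.56940587e-04]), 'wrist_force': array([1.30866019, 0.51134313, 0.74266216]), 'moment': array([ 0.00568148, -0.00685896,  0.04426346]), 'finger_gap': 0.0004603696576284146}
[0.49646359 0.09740311 0.25150567] [-0.1721234  -1.08902923  0.53974368]
```

View pics/w1.png

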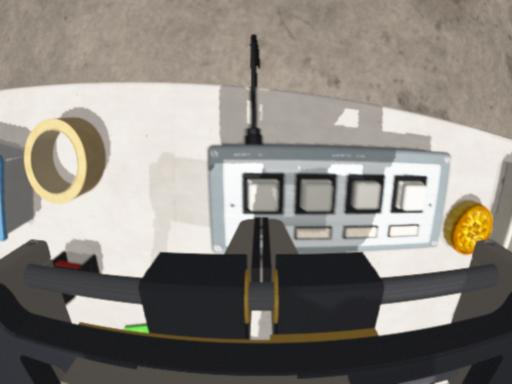

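View pics/s1.png

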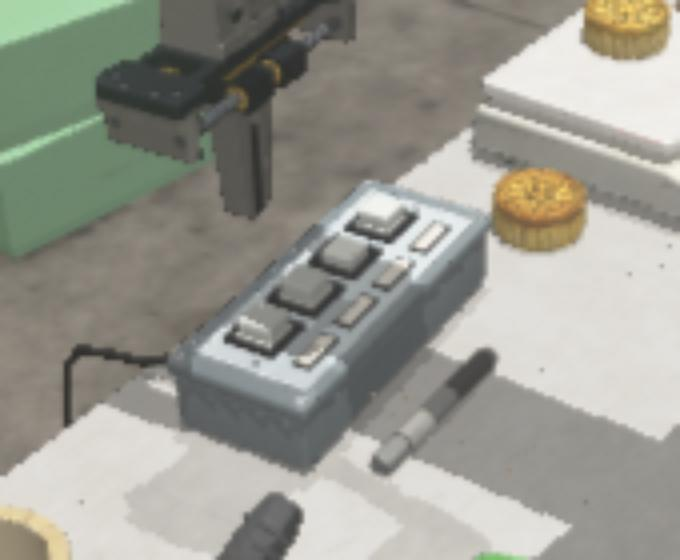

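The wrist picture shows the four collars near (263,195), (317,194), (366,194) and (411,195), with the tips closed in front of key 1. The scene picture shows the closed tips hovering by key 1. I'll cross-check the key positions with the wrist camera.

```bash
python3 - <<'E'
from station import env
from h import *
s=env.get_state();c=env.camera("wrist");im=c["color"]
f=192/np.tan(np.radians(c["vertical_fov"])/2)
def wr(uv,z):
    d=np.array([uv[0]-c["cx"],uv[1]-c["cy"]]);r=np.hypot(*d);t=r/f
    v=np.array([*(d/r*np.sin(t)),np.cos(t)]);M=np.array(c["mount"]);Q=R.from_quat(s["ee_rot"])
    o=s["tcp_pos"]+Q.apply(M[:3,3]);v=Q.apply(M[:3,:3]@v);return o+v*(z-o[2])/v[2]
print(s['tcp_pos'],s['wrist_force'])
x0,y0,x1,y1=215,160,445,217
g=im.max(2)[y0:y1,x0:x1]
n,l,st,ce=cv2.connectedComponentsWithStats((g<60).astype(np.uint8))
for i in range(1,n):
    b=st[i]
    if b[4]>40:
        # collar corners -> box centre
        p=np.array([wr(q,.067) for q in [(b[0]+x0-.5,b[1]+b[3]/2+y0-.5),(b[0]+b[2]+x0-.5,b[1]+b[3]/2+y0-.5),(b[0]+b[2]/2+x0-.5,b[1]+y0-.5),(b[0]+b[2]/2+x0-.5,b[1]+b[3]+y0-.5)]])
        print(b,p.mean(0).round(4),np.ptp(p[:,0]).round(3),np.ptp(p[:,1]).round(3))
E
```

```text
[0.49646359 0.09740311 0.25150567] [-0.1721234  -1.08902923  0.53974368]
[ 30  13  40  41 488] [0.4975 0.0934 0.067 ] 0.039 0.037
[ 81  14  41  40 511] [0.5019 0.0453 0.067 ] 0.038 0.039
[131  15  39  38 518] [ 0.5069 -0.0033  0.067 ] 0.037 0.041
[178  16  35  36 256] [ 0.512  -0.0535  0.067 ] 0.037 0.042
```

>>> servo_tool --pt "0 -1 -12 0 255" --pt "0.5 -2 -26 0 255" --pt "0.5 -2 -40 0 255" --pt "0.5 -2 -54 0 255" --pt "0.5 -2 -65 0 255" --pt "0.5 -2 -74 0 255" --pt "0.5 -2 -77 0 255" --pt "0.5 -2 -77 0 255"

```text
time: 3.02
tcp_pos: [0.4967, 0.0933, 0.1749]
ee_rot: [0.999, 0.05, -0.001, -0.0]
wrist_force: [1.2, 0.7, 0.4]
finger_gap: 0.0008
```

>>> servo_tool --pt "0 0 0 0 255" --pt "0 0 0 0 255" --pt "0 0 0 0 255" --pt "0 0 0 0 255" --pt "0 0 0 0 255" --pt "0 0 0 0 255" --pt "0 0 0 0 255" --pt "0 0 0 0 255"

```text
time: 3.68
tcp_pos: [0.4972, 0.0937, 0.1757]
ee_rot: [0.999, 0.05, 0.0, -0.0]
wrist_force: [0.4, -0.1, -0.5]
finger_gap: 0.0005
```

```bash
python3 - <<'E'
from station import env
for n in range(3):
    s=env.get_state();print(s['time'],s['tcp_pos'],s['wrist_force']); 
    if n<2: env.camera("scene")
E
```

```text
3.6833 [0.49718013 0.09369645 0.17572956] [ 0.40645477 -0.11923377 -0.51488888]
3.7333 [0.49717273 0.09367609 0.17571594] [ 0.52475784 -0.50823479  0.98921629]
3.7833 [0.49715906 0.09367266 0.17568086] [ 0.41599772 -0.89289846 -0.41646207]
```

>>> servo_tool --pt "0 1 -3 0 255" --pt "0 1 -6 0 255" --pt "0 1 -8 0 255" --pt "0 1 -9 0 255" --pt "0 1 -10 0 255" --pt "0 1 -10.5 0 255" --pt "0 1 -10.5 0 255" --pt "0 1 -10.5 0 255"

```text
time: 4.45
tcp_pos: [0.4972, 0.0947, 0.1653]
ee_rot: [0.999, 0.05, -0.0, -0.0]
wrist_force: [-1.1, 0.3, 3.3]
finger_gap: 0.0006
```

```bash
cat > r.py <<'E'
from station import env
import numpy as np
P=[];F=[]
for n in range(3):
    s=env.get_state();P.append(s['tcp_pos']);F.append(s['wrist_force'])
    if n<2: env.camera("top")
print(s['time'],np.mean(P,0).round(4),'tip',round(np.mean(P,0)[2]-.088,4),'F',np.mean(F,0).round(2),np.round(F,1)[:,2])
E
python3 r.py
```

```text
4.55 [0.4972 0.0947 0.1653] tip 0.0773 F [-0.73  0.4   2.87] [3.3 2.8 2.6]
```

Key 1 was met at about 80 mm and gave softly, with 2.9 N at 2.7 mm, so it is up. I'll lift and move to key 2.

>>> servo_tool --pt "0 0 4 0 255" --pt "0 0 12 0 255" --pt "0.5 -5 16 0 255" --pt "1.5 -20 16 0 255" --pt "3 -36 16 0 255" --pt "4.5 -47 14 0 255" --pt "4.5 -49 12 0 255" --pt "4.5 -49 10 0 255"

```text
time: 5.22
tcp_pos: [0.5018, 0.045, 0.1752]
ee_rot: [0.999, 0.049, 0.0, -0.0]
wrist_force: [-0.3, -0.3, -0.8]
finger_gap: 0.0001
```

>>> servo_tool --pt "0 0 0 0 255" --pt "0 0 -3 0 255" --pt "0 0 -6 0 255" --pt "0 0 -8 0 255" --pt "0 0 -9 0 255" --pt "0 0 -10 0 255" --pt "0 0 -10 0 255" --pt "0 0 -10 0 255"

```text
time: 5.88
tcp_pos: [0.5017, 0.046, 0.1653]
ee_rot: [0.999, 0.05, 0.0, -0.0]
wrist_force: [-0.6, 2.3, 2.8]
finger_gap: 0.0007
```

```bash
python3 r.py
```

```text
5.9833 [0.5017 0.0459 0.1653] tip 0.0773 F [-0.79  2.1   2.72] [2.8 2.5 2.8]
```

Key 2 gave the same way (2.7 N at 2.7 mm), so it is up. Key 3 is next.

>>> servo_tool --pt "0 0 4 0 255" --pt "0 0 12 0 255" --pt "0.5 -5 16 0 255" --pt "1.5 -20 16 0 255" --pt "3 -36 16 0 255" --pt "4.5 -47 14 0 255" --pt "5 -49.5 12 0 255" --pt "5 -49.5 10 0 255"

```text
time: 6.65
tcp_pos: [0.5068, -0.0047, 0.1751]
ee_rot: [0.999, 0.049, 0.0, 0.0]
wrist_force: [0.4, -0.1, -0.2]
finger_gap: 0.0004
```

>>> servo_tool --pt "0 0 0 0 255" --pt "0 0 -3 0 255" --pt "0 0 -6 0 255" --pt "0 0 -8 0 255" --pt "0 0 -9 0 255" --pt "0 0 -10 0 255" --pt "0 0 -10 0 255" --pt "0 0 -10 0 255"

```text
time: 7.32
tcp_pos: [0.5067, -0.0038, 0.1652]
ee_rot: [0.999, 0.05, 0.0, 0.0]
wrist_force: [-0.1, 0.2, -0.8]
finger_gap: 0.0006
```

```bash
python3 r.py
```

```text
7.4167 [ 0.5067 -0.0038  0.1653] tip 0.0773 F [ 0.02  0.24 -0.41] [-0.8  0.1 -0.5]
```

There was no contact at 77.3 mm, so key 3 sits lower. I'll touch it gently in small steps.

>>> servo_tool --pt "0 0 -0.5 0 255" --pt "0 0 -1 0 255" --pt "0 0 -1.5 0 255" --pt "0 0 -2 0 255" --pt "0 0 -2.4 0 255" --pt "0 0 -2.7 0 255" --pt "0 0 -3 0 255" --pt "0 0 -3 0 255"

```text
time: 8.08
tcp_pos: [0.5067, -0.0038, 0.1622]
ee_rot: [0.999, 0.05, -0.0, -0.0]
wrist_force: [0.4, 0.1, 0.4]
finger_gap: 0.0006
```

>>> servo_tool --pt "0 0 -0.1 0 255" --pt "0 0 -0.2 0 255" --pt "0 0 -0.3 0 255" --pt "0 0 -0.4 0 255" --pt "0 0 -0.4 0 255" --pt "0 0 -0.4 0 255" --pt "0 0 -0.4 0 255" --pt "0 0 -0.4 0 255"

```text
time: 8.75
tcp_pos: [0.5068, -0.0039, 0.162]
ee_rot: [0.999, 0.05, 0.0, 0.0]
wrist_force: [-1.2, -0.3, 4.4]
finger_gap: 0.0003
```

```bash
python3 r.py
```

```text
8.85 [ 0.5068 -0.0039  0.162 ] tip 0.074 F [-1.5   0.32  4.1 ] [4.4 3.6 4.3]
```

Key 3 is solid at 74.0 mm with about 4 N, so it is the latched one. I'll lift off and tap key 4.

>>> servo_tool --pt "0 0 4 0 255" --pt "0 0 12 0 255" --pt "0.5 -5 19 0 255" --pt "1.5 -20 19 0 255" --pt "3 -36 19 0 255" --pt "4.5 -47 17 0 255" --pt "5 -49.5 15 0 255" --pt "5 -49.5 13.4 0 255"

```text
time: 9.52
tcp_pos: [0.5118, -0.0541, 0.1752]
ee_rot: [0.999, 0.049, 0.0, -0.0]
wrist_force: [-0.3, -0.1, 0.9]
finger_gap: 0.0005
```

>>> servo_tool --pt "0 0 0 0 255" --pt "0 0 -3 0 255" --pt "0 0 -6 0 255" --pt "0 0 -8 0 255" --pt "0 0 -9 0 255" --pt "0 0 -10 0 255" --pt "0 0 -10 0 255" --pt "0 0 -10 0 255"

```text
time: 10.18
tcp_pos: [0.5117, -0.053, 0.1653]
ee_rot: [0.999, 0.05, -0.0, -0.0]
wrist_force: [-0.1, 1.8, 2.5]
finger_gap: 0.0
```

```bash
python3 r.py
```

```text
10.2833 [ 0.5117 -0.0531  0.1653] tip 0.0773 F [-0.33  1.98  3.2 ] [2.5 3.6 3.4]
```

Key 4 is up (3.2 N at 2.7 mm). I'll go back to key 3 and press it fully.

>>> servo_tool --pt "0 0 4 0 255" --pt "0 0 12 0 255" --pt "-0.5 5 16 0 255" --pt "-1.5 20 16 0 255" --pt "-3 36 16 0 255" --pt "-4.5 47 14 0 255" --pt "-5 49.5 12 0 255" --pt "-5 49.5 10 0 255"

```text
time: 10.95
tcp_pos: [0.5065, -0.0032, 0.1751]
ee_rot: [0.999, 0.051, -0.0, 0.0]
wrist_force: [-0.2, -0.4, -0.2]
finger_gap: 0.0003
```

>>> servo_tool --pt "0 0 -4 0 255" --pt "0 0 -8 0 255" --pt "0 0 -11 0 255" --pt "0 0 -13 0 255" --pt "0 0 -15 0 255" --pt "0 0 -17 0 255" --pt "0 0 -18 0 255" --pt "0 0 -18 0 255"

```text
time: 11.62
tcp_pos: [0.5066, -0.0042, 0.1577]
ee_rot: [0.999, 0.05, -0.0, 0.0]
wrist_force: [-3.4, -1.3, 7.4]
finger_gap: 0.0004
```

>>> servo_tool --pt "0 0 -0.2 0 255" --pt "0 0 -0.4 0 255" --pt "0 0 -0.6 0 255" --pt "0 0 -0.8 0 255" --pt "0 0 -0.8 0 255" --pt "0 0 -0.8 0 255" --pt "0 0 -0.8 0 255" --pt "0 0 -0.8 0 255"

```text
time: 12.28
tcp_pos: [0.5067, -0.0042, 0.1574]
ee_rot: [0.999, 0.05, -0.0, 0.0]
wrist_force: [-4.6, 0.5, 9.8]
finger_gap: 0.0006
```

```bash
python3 r.py
```

```text
12.3833 [ 0.5067 -0.0042  0.1574] tip 0.0694 F [-4.47 -0.18  9.48] [9.8 9.4 9.3]
```

Tip is at 69.4 mm with 9.5 N, which is the bottom stop. I'll release straight up and look.

>>> servo_tool --pt "0 0 3 0 255" --pt "0 0 9 0 255" --pt "0 0 18 0 255" --pt "0 0 33 0 255" --pt "0 0 53 0 255" --pt "0 0 75 0 255" --pt "0 0 92 0 255" --pt "0 0 100 0 255"

```text
time: 13.05
tcp_pos: [0.5078, -0.0041, 0.2595]
ee_rot: [0.999, 0.05, 0.002, 0.001]
wrist_force: [0.7, 0.2, -0.7]
finger_gap: 0.0006
```

>>> servo_tool --pt "-10 0 5 0 255" --pt "-25 0 10 0 255" --pt "-45 0 20 0 255" --pt "-65 0 30 0 255" --pt "-85 0 35 0 255" --pt "-102 0 38 0 255" --pt "-115 0 40 0 255" --pt "-120 0 40 0 255"

```text
time: 13.72
tcp_pos: [0.3856, -0.0037, 0.2965]
ee_rot: [0.999, 0.05, 0.0, 0.0]
wrist_force: [-0.2, 0.3, 0.0]
finger_gap: 0.0003
```

```bash
python3 - <<'E'
from station import env
from h import *
for n,(a,b,x,y) in dict(wrist=(100,300,120,420),scene=(160,240,185,285)).items():
    c=env.camera(n)["color"];cv2.imwrite(f"pics/{n}2.png",c[:,:,::-1])
    if n=="scene":
        o=cv2.imread("pics/scene0.png")[a:b,x:y];cv2.imwrite("pics/cmp.png",cv2.resize(np.vstack([o,c[a:b,x:y,::-1]])[:, :],None,fx=3.7,fy=3.7,interpolation=cv2.INTER_CUBIC))
print(env.get_state()['tcp_pos'],env.get_state()['wrist_force'])
E
```

```text
[ 0.38638553 -0.00383068  0.29626578] [0.79783729 0.4779747  0.22125906]
```

View pics/wrist2.png

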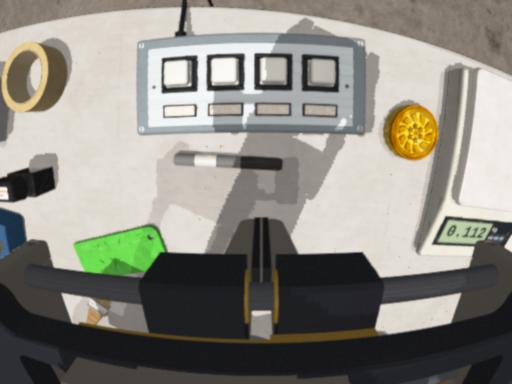

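View pics/cmp.png

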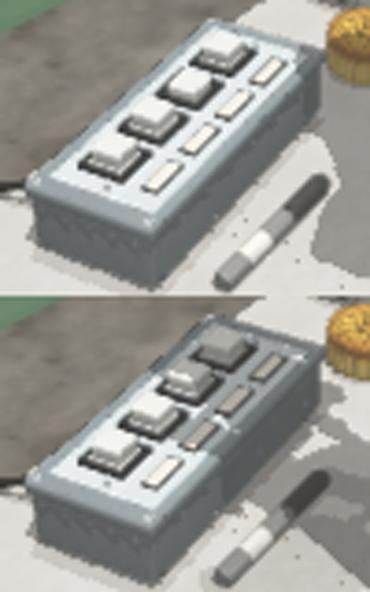

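The wrist picture shows all four caps alike at (177,73), (225,72), (273,71) and (321,72), with the marker, cake and scale untouched. In the before/after scene crop, key 3 stood lower before and now stands as high as the others. The arm is clear of everything, so I'm handing in.

```bash
python3 -c "
from station import env
print(env.close_job())"
```

```text
the job is handed in; nothing more can be done
None
```

All four keys now stand up, and I handed the job in at about 14 s of the 58 s allowed.

- **Taps, left to right:** Keys 1, 2 and 4 gave softly, about 3 N at 2.7 mm in, well short of latching. Key 3 (second from right) met the fingertips only at 74.0 mm and felt solid at about 4 N, so it was the latched one.
- **Press:** I pushed key 3 down until the fingertips were 69.4 mm above the table at about 9.5 N, its bottom stop, then released it straight up.
- **Last checks:** The before/after scene pictures show key 3 standing lower before and level with the others now. The wrist picture shows the four caps alike and nothing in view moved. The wrist force is back to noise level, with the arm clear.
- **Limits of the checks:** I judged key 3's final height only from the pictures and did not tap it again. The top and wrist cameras placed the keys up to 3 mm apart, so I aimed between them.

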